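# Free the stuck cap of a square bottle and set it on the tile

### The job

The screw cap of the tall square bottle standing in the bench rack has stuck. Grip it firmly without crushing it, break it loose with a short hard twist (anticlockwise from above), and spin it off, letting it climb as it turns and feeling for the spot where it comes away: the bottle must stay down in its well. Set the cap gently, rim downwards, wholly on the white tile, and leave everything else where it stands.

Things in the scene. Friction and masses are not known exactly. Their poses are not given: they have to be found in the camera images.
- cap_center (a point): Centre of the deep black ribbed screw cap, half-way up its axis; z up. Hollow, 54 mm across, 34 mm high, 50 g. Tight at first, its centre 123 mm above the bottle's underside. About 1 N m breaks it loose: with a grip under about 50 N a finger it may slip. Hard brittle plastic: a grip over 85 N a finger cracks it.
- bottle: Tall white square bottle, 62 mm square, 0.36 to 0.63 kg, shoulder 100 mm up; origin at centre of underside, z up; its well stops it turning. The cap must climb 3.5 mm, in the first 15 to 50 deg, to break loose; then it turns easily, climbing 1 mm more. It comes off only in a gap about 10 deg wide, found by a light pull (under 3 N) between 60 and 105 deg from the start; beyond, it catches again.
- rack: Grey bench rack, fixed, 76 x 146 x 46 mm, with two square wells 64 mm wide, 40 mm deep, floor 6 mm up. Origin under its centre; wells at y = +35 mm (tall bottle) and -35 mm (squat bottle).
- tile_top (a point): Centre of the top face of the fixed white glazed tile, 130 x 130 mm, 7 mm thick, flat, no rim; x and y along its sides, z up.
- squat_bottle: Bystander: low white square bottle, 61 mm square, 73 mm high to the top of its small black cap, standing loose in the rack's other well. Origin at the centre of its underside.
- amber_bottle: Bystander: round amber glass bottle with a blue cap, 68 mm across, 155 mm high, loose on the bench. Origin at the centre of its underside.
- beaker: Bystander: small glass beaker, 60 mm across, 75 mm high, loose on the bench. Origin at the centre of its underside.
- eyepiece: Bystander: aluminium lens eyepiece, 38 mm across, 36 mm high, loose on the bench. Origin at the centre of its underside.
Things that resemble listed ones, but are neither listed nor needed, are in the scene too. There is more than one size of the part that bears cap_center; the job needs the smallest.

How it is judged:
By the outcome, as a careful person would: the job done as asked, in the order asked, and still so for the second after the job is handed in, with the robot touching nothing.
It also fails if it takes over 54 s, if anything falls off the work surface, if the arm or the gripper's body presses on something with over 40 N, if the wrist force passes 120 N, or if a joint passes its speed limit or range.

### The arm

A 6-joint arm with a two-finger parallel gripper is mounted at the origin on the work surface. World frame = base frame: x ahead of the robot, y to its left, z up, the work surface at z = 0. Lengths are in m, angles in rad, forces in N, time in s.
With the tool pointing down it reaches from about 0.3 to 0.875 m from the base axis. Payload 6.4 kg.
Tool frame: the origin (TCP) lies at the very end of the fingers, on their centre line; the grasp point (between the pads) lies 19 mm behind it; z points along the fingers, y is the direction in which the jaws open and shut (so a half turn about z gives the same grasp; the last joint's range is limited). The gripper opens to 85 mm and grips with 20 to 120 N. Pads are 22 mm wide; open, the fingers measure 114 mm over their backs; the gripper's body (76 mm by 85 mm) begins 54 mm behind the grasp point. The pads swing forward as they close: fully open they stand 13 mm farther back than shut.
Start: joints at [1.127, 0.181, 1.607, -0, 1.354, -0.206], TCP at [0.135, 0.559, 0.231] pointing down, gripper open.
Joint ranges: [-2.99, 2.99], [-0.89, 2.07], [0.3, 2.58], [-1.14, 4.28], [0, 2.63], [-3.12, 3.12]. Speed limits (rad/s): [2.57, 2.57, 3.01, 3.14, 3.14, 3.14].

### API

Orientations are given as a unit quaternion [w, x, y, z].
In Python, from cell import bot, imaging gives the robot as it stands. The module is installed in compiled form; this text tells all that it offers.
- The arm moves only by the shell command python3 -m creep 'ROWS' [OPENING] [FORCE]. ROWS is JSON, a list of rows, each a list of 4 numbers: the shift along the tool's x, y, z in m, then the turn about the tool's z in degrees. In form: [[tx, ty, tz, yaw], ...]. A call has exactly 8 rows; each row shifts and turns the pose as measured when the row begins, along the tool's axes as they then stand; what a row does not reach is not made up. A row lasts 1/10 s, in which the tool goes at most 50 mm and 8.59 degrees, less where a joint would pass 70% of its speed; a pose out of reach is approached as far as the arm can. A call with a gripper value outside its range is refused whole. OPENING is the closure, from 0 (fully open) to 1 (shut), set as the call begins (- or left out, the last holds). The fingers move at their own pace and stop on an object; FORCE is the grip in N (left out, the last holds). Time passes only in rows, so rows that do not move let the fingers close, or fill a call up. It gives the time, the measured TCP pose, the force and the opening at its end, in the units of the state.
- bot.state(): the state, without advancing time (a new reading comes with each control period).
- imaging.snapshot(name): name is "side" or "top"; returns the picture (480x640x3 uint8, blue, green, red); there is no depth.
- imaging.get_calibration(name): a dict with "fx", "fy", "cx", "cy" (pixels), "distortion" ([k1, k2, p1, p2, k3] as OpenCV has them; the pictures are not rectified), "R" (3x3) and "t" (3): a world point X has camera coordinates R X + t. Camera axes: x right, y down, z forward; pixel columns grow to the right and rows downward; lengths in m; the calibration is good to about 2 mm. A picture is of the moment at which its call begins. get_calibration takes no time and is no camera call.
- bot.finish_job(): hands the job in, once; it reports no verdict.
The state is a dict: "clock": time; "joints": joint angles; "qd": joint speeds; "effort": joint torques, N m; "eef_pos": TCP position; "orientation": TCP orientation; "force": force on the tool from outside, world axes, zero at the start; "wrist_torque": the same for the moment, N m; "opening": finger opening in m.
Only numpy, scipy, OpenCV 4.12 (cv2) and the standard library are available. Lean on these libraries where they do the work, as an engineer would, in place of code of your own. Each camera call takes 0.05 s, during which the arm holds its last target. There are 200 camera calls.

## Working session

There is one attempt and no reset: what is moved stays moved. The work goes in short steps, Python scripts to look and compute and a shell command to move; the robot and the scene stay as the last step left them, time stands still between calls to the robot, and variables do not carry over. Pictures are saved under pics/ and viewed, about 8 in all and at most 12, crops included, and the job is handed in when it is done.

```bash
mkdir -p pics; python3 - <<'E'
from cell import bot, imaging
import cv2, numpy as np
print(bot.state())
for n in ("side","top"):
    cv2.imwrite(f"pics/{n}0.png",imaging.snapshot(n)); print(n,imaging.get_calibration(n))
E
```

```text
{'clock': 0.0, 'joints': array([ 1.12670107e+00,  1.81569190e-01,  1.60796722e+00,  2.65077495e-05,
        1.35377795e+00, -2.06305336e-01]), 'qd': array([-0.00066712,  0.00078476,  0.00023531, -0.00051822,  0.00181365,
       -0.00189469]), 'effort': array([ 9.93897265e-04, -4.44869971e+01, -3.51339054e+01, -2.14817169e-04,
        9.34710726e-03,  3.80826592e-06]), 'eef_pos': array([0.13519129, 0.55834036, 0.23038802]), 'orientation': array([-2.87303737e-04,  1.18617844e-01,  9.92939608e-01, -8.11598838e-04]), 'force': array([-0.83380792,  0.74675779, -0.11934759]), 'wrist_torque': array([ 0.03341828, -0.04225643,  0.02614088]), 'opening': 0.08545262607870488}
side {'fx': 464.7871431686757, 'fy': 464.7871431686757, 'cx': 318.68825223721785, 'cy': 239.9749092077061, 'distortion': array([-0.11527621,  0.        ,  0.        ,  0.        ,  0.        ]), 'R': array([[-0.84424132, -0.53594255,  0.00470918],
       [-0.35458478,  0.55192645, -0.75474951],
       [ 0.40190326, -0.63886053, -0.65599618]]), 't': array([0.53597608, 0.26290392, 0.62430469])}
top {'fx': 500.755130861143, 'fy': 500.755130861143, 'cx': 320.2398978432403, 'cy': 234.7686606324989, 'distortion': array([-0.12350915,  0.        ,  0.        ,  0.        ,  0.        ]), 'R': array([[-0.02457104, -0.99969672, -0.00165026],
       [-0.98286605,  0.02445894, -0.18269122],
       [ 0.18267618, -0.00286693, -0.98316896]]), 't': array([0.03884448, 0.58571431, 0.95036149])}
```

View pics/side0.png

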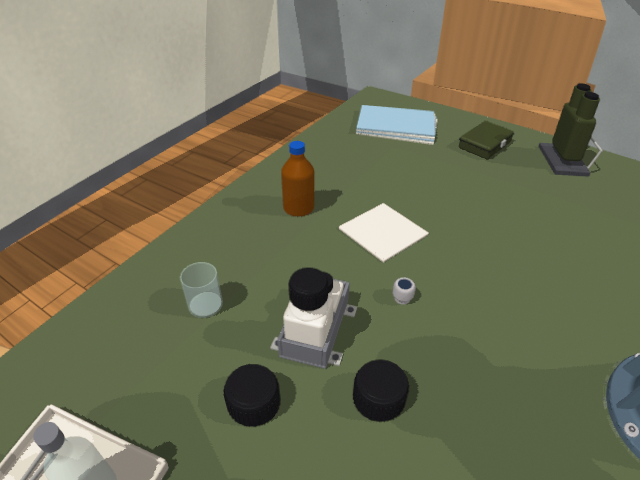

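View pics/top0.png

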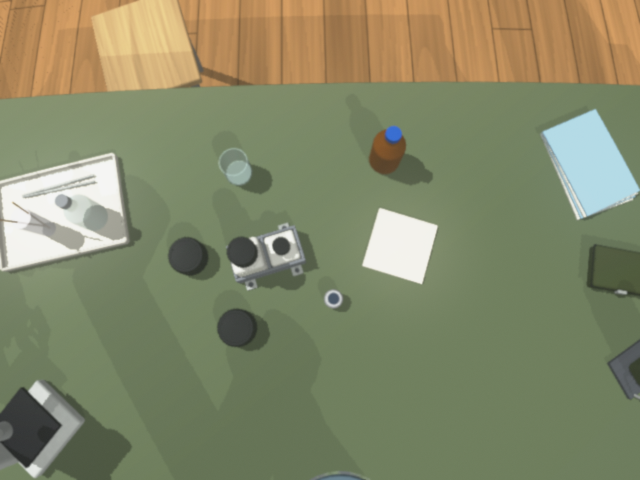

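Candidates for the wanted cap:
- Tall-bottle cap in the rack: side (308,288), top (242,251).
- Squat bottle's small cap: side (325,283), top (281,246).
- Two larger loose caps: side (252,394) and (380,390), top (188,256) and (237,328).

By the description I choose the one on the tall bottle. The tile is at top (400,246). Next is one close crop with masks.

```bash
cat > h.py <<'E'
import cv2, numpy as np
from cell import imaging
C={n:imaging.get_calibration(n) for n in("side","top")}
def K(c): return np.array([[c["fx"],0,c["cx"]],[0,c["fy"],c["cy"]],[0,0,1]])
def ray(n,p):
    c=C[n]; u=cv2.undistortPoints(np.array([[p]],float),K(c),c["distortion"])[0,0]
    d=c["R"].T@np.array([u[0],u[1],1]); return -c["R"].T@c["t"], d/np.linalg.norm(d)
def plane(n,p,z):
    o,d=ray(n,p); return o+d*(z-o[2])/d[2]
def tri(p,q):
    a,d=ray("side",p); b,e=ray("top",q)
    s=np.linalg.lstsq(np.c_[d,-e],b-a,rcond=None)[0]; P,Q=a+s[0]*d,b+s[1]*e
    return (P+Q)/2,np.linalg.norm(P-Q)
def proj(n,X):
    c=C[n]; return cv2.projectPoints(np.array([X],float),cv2.Rodrigues(c["R"])[0],c["t"],K(c),c["distortion"])[0][0,0]
E
python3 - <<'E'
from h import *
ims=[]
for n,(x0,y0,x1,y1) in (("side",(265,250,365,370)),("top",(200,200,320,300))):
    im=cv2.imread(f"pics/{n}0.png"); m=(im.max(2)<45).astype(np.uint8)
    cs,_=cv2.findContours(m,cv2.RETR_EXTERNAL,cv2.CHAIN_APPROX_NONE)
    for c in cs:
        if cv2.contourArea(c)>100: print(n,cv2.boundingRect(c),cv2.contourArea(c),cv2.minEnclosingCircle(c))
    f=400/(x1-x0); ims.append(cv2.resize(im[y0:y1,x0:x1],(400,int((y1-y0)*f)),interpolation=cv2.INTER_CUBIC))
    w=(im.min(2)>(180 if n=="top" else 190)).astype(np.uint8)
    for c in cv2.findContours(w,cv2.RETR_EXTERNAL,cv2.CHAIN_APPROX_NONE)[0]:
        if cv2.contourArea(c)>1000:
            r=cv2.approxPolyDP(c,8,True)[:,0]; print("white",n,cv2.contourArea(c),r.tolist())
h=max(i.shape[0] for i in ims)
cv2.imwrite("pics/crop.png",np.hstack([cv2.copyMakeBorder(i,0,h-i.shape[0],0,0,0) for i in ims]))
E
```

```text
side (224, 364, 57, 63) 2702.5 ((251.5, 395.0), 31.197053909301758)
side (353, 360, 56, 62) 2662.0 ((379.7727355957031, 390.3636474609375), 30.64619255065918)
side (289, 268, 44, 43) 1401.0 ((310.7115478515625, 288.39422607421875), 23.269168853759766)
side (553, 124, 31, 41) 198.0 ((567.3928833007812, 142.98214721679688), 21.179019927978516)
side (577, 84, 21, 16) 136.5 ((587.0, 92.0), 12.206655502319336)
white side 2491.5 [[384, 204], [339, 227], [383, 260], [427, 233]]
white top 3616.5 [[380, 208], [363, 265], [421, 283], [436, 225]]
white top 8873.5 [[112, 153], [0, 181], [112, 156], [1, 188], [3, 217], [17, 221], [4, 222], [1, 269], [125, 240], [82, 222], [93, 203], [122, 215]]
```

View pics/crop.png

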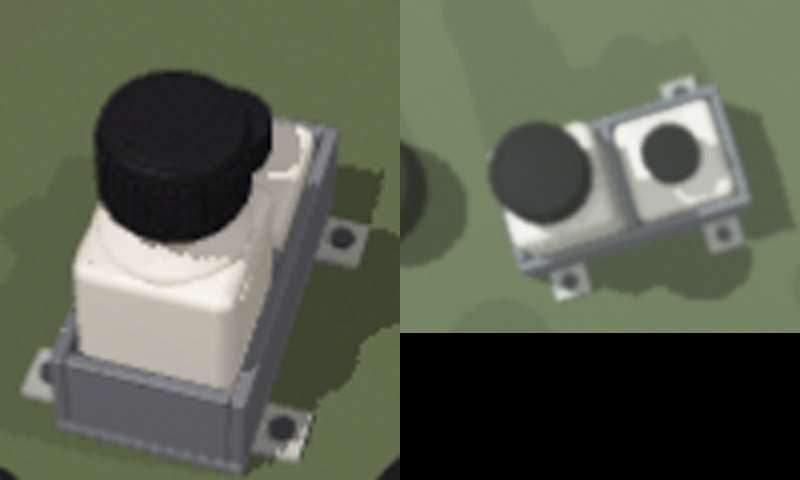

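The crop shows the deep black ribbed cap on the tall white bottle, which confirms the choice. Its silhouette is centred at side (308.2,288.9) and top (242.3,251.8). The squat bottle's cap is lower, just behind it.

```bash
python3 - <<'E'
from h import *
from cell import bot
print("cap",tri((308.2,288.9),(242.3,251.8)))
T=[((384,204),(436,225)),((339,227),(380,208)),((383,260),(363,265)),((427,233),(421,283))]
import itertools
S=[a for a,_ in T]; Q=[b for _,b in T]
best=min(((sum(tri(S[i],Q[(k+i)%4])[1] for i in range(4)),k,1) for k in range(4)))
best2=min(((sum(tri(S[i],Q[(k-i)%4])[1] for i in range(4)),k,-1) for k in range(4)))
b=min(best,best2);print(b)
P=[tri(S[i],Q[(b[1]+b[2]*i)%4]) for i in range(4)]
for p in P: print(p)
P=np.array([p[0] for p in P]); print("tile",P.mean(0),[np.linalg.norm(P[i]-P[i-1]) for i in range(4)])
for n,p in (("loose1",((252,394),(188,256))),("loose2",((380,390),(237,328))),("amber",((296,148),(394,134)))): print(n,tri(*p))
print("eyep",plane("top",(333,299),.02),"squat",plane("top",(281,246),.075))
E
```

```text
cap (array([0.54488293, 0.16997471, 0.12545453]), np.float64(0.0004144289974633941))
(np.float64(0.007133062803571309), 0, 1)
(array([ 0.60961677, -0.22323172,  0.00304374]), np.float64(0.0028202094271793095))
(array([ 6.51792190e-01, -1.04961117e-01,  5.09893640e-04]), np.float64(0.0006272532180247185))
(array([ 0.53029898, -0.06333972,  0.00249185]), np.float64(0.0014151480682051865))
(array([ 0.48964872, -0.18299295,  0.00285503]), np.float64(0.002270452090162095))
tile [ 0.57033916 -0.14363137  0.00222513] [np.float64(0.12653666248493628), np.float64(0.12559108727330875), np.float64(0.12844013336308904), np.float64(0.1263703747178486)]
loose1 (array([0.55499984, 0.300067  , 0.02049268]), np.float64(0.0006169096977667545))
loose2 (array([0.40610925, 0.19729487, 0.02024164]), np.float64(0.0014763035625669964))
amber (array([ 0.76403141, -0.12080585,  0.14173237]), np.float64(0.0026527249139759886))
eyep [0.45955    0.00161055 0.02      ] squat [0.56215596 0.10171971 0.075     ]
```

Cap centre triangulates to (0.545, 0.170, 0.1255), with a 0.4 mm gap between the rays. The text implies z = 0.129. The tile top reads 0.002 against 0.007, so both heights share a bias of about -4 mm. The tile sides come out at 126–128 mm. I take the cap at z ≈ 0.129. I'll translate first, then pre-rotate +60° for wrist range and so the jaws lie across the rack.

```bash
python3 -m creep '[[-0.043,-0.0245,0,0],[-0.043,-0.0245,0,0],[-0.043,-0.0245,0,0],[-0.043,-0.0245,0,0],[-0.043,-0.0245,0,0],[-0.043,-0.0245,0,0],[-0.043,-0.0245,0,0],[-0.043,-0.0245,0,0]]' 0 65
python3 -m creep '[[0,0,0,8.5],[0,0,0,8.5],[0,0,0,8.5],[0,0,0,8.5],[0,0,0,8.5],[0,0,0,8.5],[0,0,0,8.5],[0,0,0,8.5]]'
cat > g.py <<'E'
import sys; from h import *; from cell import bot
from scipy.spatial.transform import Rotation as R
s=bot.state(); w,x,y,z=s["orientation"]; A=R.from_quat([x,y,z,w]).as_matrix()
print("t",round(s["clock"],2),"pos",s["eef_pos"].round(4),"F",s["force"].round(1),"M",s["wrist_torque"].round(2),"open",round(s["opening"],4),"q6",round(s["joints"][5],2),"yheading",np.degrees(np.arctan2(A[1,1],A[0,1])).round(1),"tilt",A[:,2].round(4))
if len(sys.argv)>1: print("toolshift",(A.T@(np.array(list(map(float,sys.argv[1:4])))-s["eef_pos"])).round(4))
E
python3 g.py 0.545 0.170 0.17
```

```text
clock: 0.9
eef_pos: [0.4236, 0.2848, 0.2273]
orientation: [-0.002, 0.112, 0.994, -0.001]
force: [-0.5, 0.8, -0.1]
opening: 0.0855
clock: 1.7
eef_pos: [0.4276, 0.2767, 0.2236]
orientation: [-0.002, 0.655, 0.755, -0.006]
force: [0.9, 1.1, 0.3]
opening: 0.0856
t 1.7 pos [0.4276 0.2767 0.2236] F [0.9 1.1 0.3] M [-0.01 -0.03  0.04] open 0.0856 q6 0.2 yheading 8.1 tilt [-0.0098 -0.0062 -0.9999]
toolshift [-0.1219  0.1018  0.0531]
```

```bash
python3 -m creep '[[-0.0305,0.0255,0.005,0],[-0.0305,0.0255,0.005,0],[-0.0305,0.0255,0.005,0],[-0.0305,0.0255,0.005,0],[0,0,0,0],[0,0,0,0],[0,0,0,0],[0,0,0,0]]' >/dev/null; python3 g.py 0.545 0.170 0.113
```

```text
t 2.5 pos [0.5457 0.1675 0.1993] F [-0.7  0.6  0.8] M [0.03 0.01 0.  ] open 0.0852 q6 -0.05 yheading 8.0 tilt [-0.0154 -0.0056 -0.9999]
toolshift [0.0029 0.001  0.0863]
```

```bash
python3 -m creep '[[0.0015,0,0.02,0],[0.0015,0,0.02,0],[0,0,0.02,0],[0,0,0.015,0],[0,0,0.008,0],[0,0,0,0],[0,0,0,0],[0,0,0,0]]' >/dev/null; python3 g.py 0.545 0.170 0.112
python3 - <<'E'
from h import *
ims=[]
for n,(x0,y0,x1,y1) in (("side",(245,190,365,310)),("top",(180,190,300,310))):
    ims.append(cv2.resize(imaging.snapshot(n)[y0:y1,x0:x1],(400,400),interpolation=cv2.INTER_CUBIC))
cv2.imwrite("pics/desc.png",np.hstack(ims))
E
```

```text
t 3.3 pos [0.5418 0.177  0.1181] F [-0.7 -0.   0.7] M [ 0.   -0.01  0.05] open 0.0852 q6 -0.04 yheading 8.5 tilt [-0.009  -0.0042 -1.    ]
toolshift [-0.0074  0.0021  0.0061]
```

View pics/desc.png

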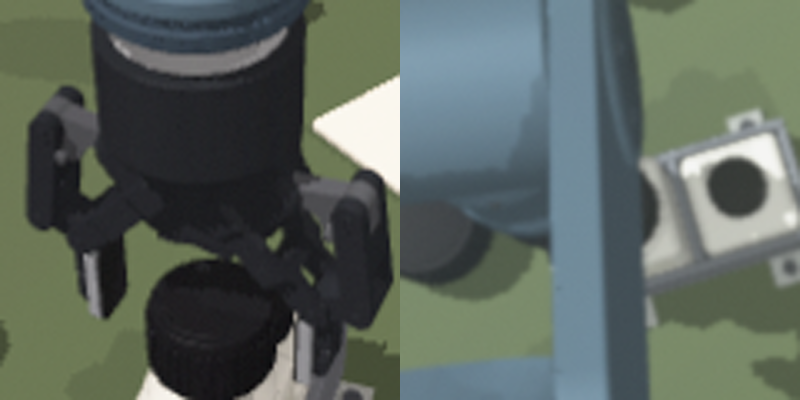

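The fingers straddle the cap: tips at crop (97,305) and (318,370), cap between them at (213,330). The TCP has drifted 7 mm in tool x, so I'll correct that.

```bash
python3 -m creep '[[-0.0035,0.001,0.003,0],[-0.0035,0.001,0.003,0],[0,0,0,0],[0,0,0,0],[0,0,0,0],[0,0,0,0],[0,0,0,0],[0,0,0,0]]' >/dev/null; python3 g.py 0.545 0.170 0.112
```

```text
t 4.2 pos [0.5465 0.1692 0.1131] F [-0.4 -0.4 -0.4] M [0.03 0.02 0.04] open 0.0853 q6 -0.05 yheading 8.5 tilt [-0.0062 -0.004  -1.    ]
toolshift [ 0.001  -0.0013  0.0011]
```

```bash
python3 -m creep '[[0,0,0,0],[0,0,0,0],[0,0,0,0],[0,0,0,0],[0,0,0,0],[0,0,0,0],[0,0,0,0],[0,0,0,0]]' 1 20 >/dev/null; python3 g.py 0.545 0.170 0.112
```

```text
t 5.0 pos [0.5458 0.1692 0.1132] F [-1.  -1.1  0.8] M [-0.07  0.08  0.02] open 0.0542 q6 -0.05 yheading 8.5 tilt [-0.0074 -0.0043 -1.    ]
toolshift [ 0.0009 -0.0007  0.0012]
```

```bash
python3 -m creep '[[0,0,0,0],[0,0,0,0],[0,0,0,0],[0,0,0,0],[0,0,0,-8],[0,0,0,0],[0,0,0,0],[0,0,0,0]]' 1 68 >/dev/null; python3 g.py 0.545 0.170 0.113
```

```text
t 5.8 pos [0.5457 0.1691 0.1134] F [-1.9 -0.7  1.9] M [-0.04  0.26 -0.3 ] open 0.0532 q6 -0.19 yheading 16.2 tilt [-0.0079 -0.0038 -1.    ]
toolshift [ 0.0011 -0.0004  0.0004]
```

```bash
python3 -m creep '[[0,0,-0.0003,-8],[0,0,-0.0003,-8],[0,0,0,0],[0,0,0,0],[0,0,0,0],[0,0,0,0],[0,0,0,0],[0,0,0,0]]' 1 68 >/dev/null; python3 g.py 0.545 0.170 0.114
```

```text
t 6.6 pos [0.5462 0.1693 0.1144] F [-2.2 -1.1  3. ] M [-0.05  0.33 -0.41] open 0.0534 q6 -0.45 yheading 31.5 tilt [-0.0069 -0.0028 -1.    ]
toolshift [ 0.0012 -0.0006  0.0004]
```

```bash
python3 -m creep '[[0,0,-0.0008,-8],[0,0,-0.0005,0],[0,0,0,0],[0,0,0,0],[0,0,0,0],[0,0,0,0],[0,0,0,0],[0,0,0,0]]' 1 68 >/dev/null; python3 g.py 0.545 0.170 0.114
```

```text
t 7.4 pos [0.5469 0.1694 0.1161] F [-1.3 -0.2  4.2] M [-0.11  0.2   0.06] open 0.0534 q6 -0.59 yheading 39.2 tilt [-0.0049 -0.0033 -1.    ]
toolshift [ 0.0016 -0.0011  0.0021]
```

```bash
python3 -m creep '[[0,0,-0.0008,0],[0,0,0,0],[0,0,0,0],[0,0,0,-8],[0,0,-0.0003,0],[0,0,0,0],[0,0,0,0],[0,0,0,0]]' 1 68 >/dev/null; python3 g.py 0.545 0.170 0.114
```

```text
t 8.2 pos [0.5472 0.1695 0.1167] F [-0.4 -0.8  1. ] M [-0.03  0.04  0.06] open 0.053 q6 -0.72 yheading 46.9 tilt [-0.0045 -0.0028 -1.    ]
toolshift [ 0.0019 -0.0011  0.0027]
```

```bash
python3 -m creep '[[0,0,-0.0002,-6],[0,0,0,0],[0,0,-0.0002,-6],[0,0,0,0],[0,0,0,0],[0,0,0,0],[0,0,0,0],[0,0,0,0]]' 1 68 >/dev/null; python3 g.py 0.545 0.170 0.114
```

```text
t 9.0 pos [0.5471 0.1697 0.1168] F [-0.   0.2  0.9] M [0.02 0.07 0.04] open 0.0529 q6 -0.92 yheading 58.0 tilt [-0.0046 -0.0024 -1.    ]
toolshift [ 0.0019 -0.0008  0.0028]
```

```bash
python3 -m creep '[[0,0,-0.0002,-6],[0,0,0,0],[0,0,0,0],[0,0,-0.0006,0],[0,0,0,0],[0,0,0,0],[0,0,0,0],[0,0,0,0]]' 1 68 >/dev/null; python3 g.py 0.545 0.170 0.114
```

```text
t 9.8 pos [0.5471 0.1696 0.1172] F [-0.2 -0.   0.2] M [-0.05 -0.03 -0.03] open 0.0531 q6 -1.01 yheading 63.6 tilt [-0.0047 -0.0025 -1.    ]
toolshift [ 0.002  -0.0006  0.0032]
```

```bash
python3 -m creep '[[0,0,-0.0002,-6],[0,0,0,0],[0,0,0,0],[0,0,-0.0008,0],[0,0,0,0],[0,0,0,0],[0,0,0,0],[0,0,0,0]]' 1 68 >/dev/null; python3 g.py 0.545 0.170 0.114
```

```text
t 10.6 pos [0.5465 0.1695 0.1175] F [ 0.3 -0.2 -1.8] M [-0.01 -0.05  0.07] open 0.0531 q6 -1.11 yheading 69.3 tilt [-0.0061 -0.0027 -1.    ]
toolshift [ 0.0016 -0.      0.0035]
```

```bash
python3 -m creep '[[0,0,-0.0001,-4.5],[0,0,0,0],[0,0,0,0],[0,0,-0.0003,0],[0,0,0,0],[0,0,0,0],[0,0,0,0],[0,0,0,0]]' 1 68 >/dev/null; python3 g.py 0.545 0.170 0.114
```

```text
t 11.4 pos [0.5463 0.1695 0.1177] F [ 0.1 -0.4 -0.8] M [ 0.04 -0.07 -0.04] open 0.0536 q6 -1.19 yheading 73.6 tilt [-0.0066 -0.0028 -1.    ]
toolshift [0.0014 0.0002 0.0037]
```

```bash
python3 -m creep '[[0,0,-0.0006,0],[0,0,0,0],[0,0,0,0],[0,0,0,0],[0,0,0,0],[0,0,0,0],[0,0,0,0],[0,0,0,0]]' 1 68 >/dev/null; python3 g.py 0.545 0.170 0.114
```

```text
t 12.2 pos [0.5461 0.1694 0.1178] F [ 0.3  0.3 -3.2] M [ 0.07 -0.14  0.01] open 0.0532 q6 -1.19 yheading 73.5 tilt [-0.0071 -0.0028 -1.    ]
toolshift [0.0012 0.0003 0.0038]
```

```bash
python3 -m creep '[[0,0,0,-4.5],[0,0,0,0],[0,0,0,0],[0,0,-0.0002,0],[0,0,0,0],[0,0,0,0],[0,0,0,0],[0,0,0,0]]' 1 68 >/dev/null; python3 g.py 0.545 0.170 0.114
```

```text
t 13.0 pos [0.5458 0.1693 0.1179] F [ 0.3  0.7 -2. ] M [-0.05 -0.05 -0.05] open 0.0533 q6 -1.26 yheading 77.8 tilt [-0.0079 -0.003  -1.    ]
toolshift [0.0008 0.0005 0.0039]
```

Still held at 69° (Fz −2). Continue.

```bash
python3 -m creep '[[0,0,0,-4.5],[0,0,0,0],[0,0,0,0],[0,0,-0.0003,0],[0,0,0,0],[0,0,0,0],[0,0,0,0],[0,0,0,0]]' 1 68 >/dev/null; python3 g.py 0.545 0.170 0.114
```

```text
t 13.8 pos [0.5458 0.1697 0.1185] F [ 0.2  0.4 -1.7] M [ 0.09 -0.03  0.01] open 0.0534 q6 -1.34 yheading 82.1 tilt [-0.0076 -0.0024 -1.    ]
toolshift [0.0008 0.0002 0.0045]
```

```bash
python3 -m creep '[[0,0,-0.0006,0],[0,0,0,0],[0,0,0,0],[0,0,0,0],[0,0,0,0],[0,0,0,0],[0,0,0,0],[0,0,0,0]]' 1 68 >/dev/null; python3 g.py 0.545 0.170 0.114
```

```text
t 14.6 pos [0.5456 0.1695 0.1188] F [ 0.9 -0.6 -2.8] M [ 0.05 -0.08  0.  ] open 0.0533 q6 -1.34 yheading 82.1 tilt [-0.0083 -0.0027 -1.    ]
toolshift [0.0006 0.0004 0.0048]
```

```bash
python3 -m creep '[[0,0,0,-4.5],[0,0,0,0],[0,0,0,0],[0,0,-0.0003,0],[0,0,0,0],[0,0,0,0],[0,0,0,0],[0,0,0,0]]' 1 68 >/dev/null; python3 g.py 0.545 0.170 0.114
```

```text
t 15.4 pos [0.5466 0.1695 0.1206] F [-0.4  0.   0.2] M [ 0.01  0.   -0.03] open 0.0534 q6 -1.41 yheading 86.4 tilt [-0.0059 -0.0027 -1.    ]
toolshift [0.0016 0.0004 0.0066]
```

At 78° the tool jumped up 1.8 mm and Fz went to zero, so the cap has come away. I'll confirm with a gentle lift.

```bash
python3 -m creep '[[0,0,-0.0007,0],[0,0,-0.0007,0],[0,0,-0.0007,0],[0,0,-0.0007,0],[0,0,-0.0007,0],[0,0,-0.0007,0],[0,0,0,0],[0,0,0,0]]' 1 68 >/dev/null; python3 g.py 0.545 0.170 0.114
```

```text
t 16.2 pos [0.5466 0.1695 0.1252] F [-1.1  0.2 -0.7] M [ 0.02 -0.   -0.  ] open 0.053 q6 -1.41 yheading 86.4 tilt [-0.0059 -0.0027 -1.    ]
toolshift [0.0016 0.0004 0.0113]
```

Free: 4.6 mm up with only the cap's weight. Lift higher and look.

```bash
python3 -m creep '[[0,0,-0.005,0],[0,0,-0.01,0],[0,0,-0.02,0],[0,0,-0.02,0],[0,0,-0.02,0],[0,0,-0.015,0],[0,0,0,0],[0,0,0,0]]' >/dev/null; python3 g.py 0.570 -0.144 0.22
python3 - <<'E'
from h import *
cv2.imwrite("pics/lift.png",cv2.resize(imaging.snapshot("side")[130:370,200:440],(560,560),interpolation=cv2.INTER_CUBIC))
E
```

```text
t 17.0 pos [0.5474 0.1699 0.2229] F [ 1.1  0.5 -0.6] M [ 0.    0.01 -0.01] open 0.0536 q6 -1.41 yheading 86.4 tilt [-0.0037 -0.0024 -1.    ]
toolshift [-0.0422 -0.3118  0.0036]
```

View pics/lift.png

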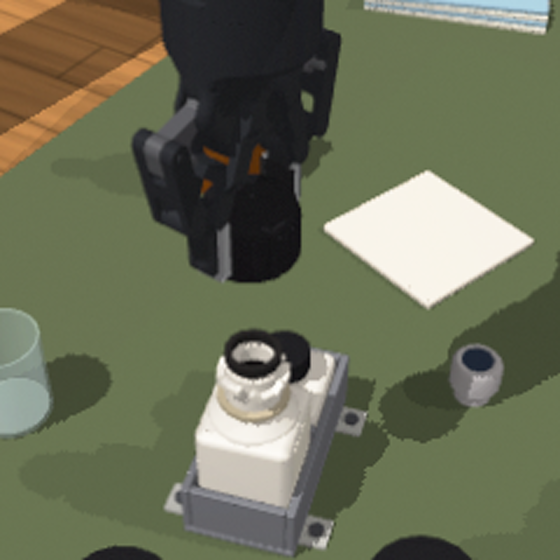

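The cap is held in the jaws at crop (255,230). The bottle is still seated in its well with its open neck at (253,355), and the tile is clear at (428,238). Now move over the tile.

```bash
python3 -m creep '[[-0.003,-0.02,0,0],[-0.006,-0.044,0,0],[-0.006,-0.044,0,0],[-0.006,-0.044,0,0],[-0.006,-0.044,0,0],[-0.006,-0.044,0,0],[-0.006,-0.044,0,0],[-0.003,-0.02,0,0]]' >/dev/null; python3 -m creep '[[0,0,0.005,0],[0,0,0.01,0],[0,0,0.01,0],[0,0,0.01,0],[0,0,0.01,0],[0,0,0.01,0],[0,0,0,0],[0,0,0,0]]' >/dev/null; python3 g.py 0.570 -0.144 0.03
```

```text
t 18.65 pos [ 0.5631 -0.139   0.1491] F [0.  0.1 0.4] M [-0.01 -0.09 -0.02] open 0.0528 q6 -1.96 yheading 86.9 tilt [-0.0238  0.0062 -0.9997]
toolshift [-0.01   -0.0052  0.1189]
```

```bash
python3 -m creep '[[-0.003,-0.0015,0.02,0],[-0.003,-0.0015,0.025,0],[-0.002,-0.001,0.025,0],[-0.002,-0.001,0.02,0],[0,0,0.015,0],[0,0,0.008,0],[0,0,0,0],[0,0,0,0]]' >/dev/null;  python3 g.py 0.570 -0.144 0.012
python3 - <<'E'
from h import *
cv2.imwrite("pics/tile.png",cv2.resize(imaging.snapshot("side")[130:290,300:460],(560,560),interpolation=cv2.INTER_CUBIC))
E
```

```text
t 19.45 pos [ 0.576  -0.1457  0.038 ] F [ 0.2 -0.1 -0.5] M [ 0.02 -0.04 -0.04] open 0.0536 q6 -1.96 yheading 87.0 tilt [-0.0128  0.0011 -0.9999]
toolshift [0.0057 0.0013 0.0261]
```

View pics/tile.png

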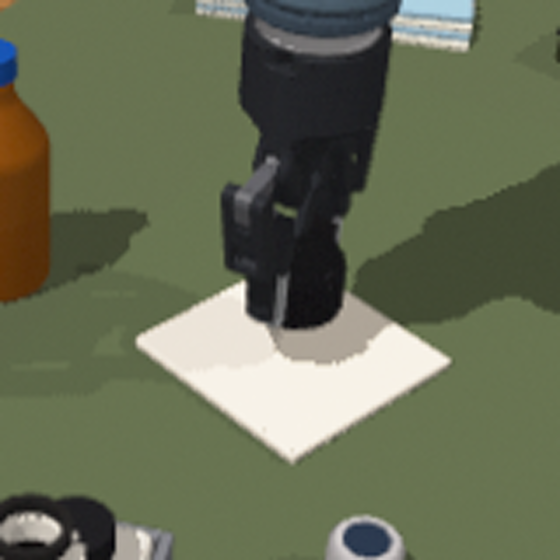

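The cap hangs over the tile at crop (295,300), and nothing is near it. Descend slowly.

```bash
python3 -m creep '[[0.002,0,0.006,0],[0.002,0,0.006,0],[0.001,0,0.005,0],[0,0,0.003,0],[0,0,0.002,0],[0,0,0,0],[0,0,0,0],[0,0,0,0]]' >/dev/null;  python3 g.py 0.570 -0.144 0.012
```

```text
t 20.3 pos [ 0.5719 -0.1461  0.0169] F [-0.1  0.6 -0.7] M [ 0.01 -0.   -0.01] open 0.0534 q6 -1.96 yheading 87.0 tilt [-8.8e-03 -9.0e-04 -1.0e+00]
toolshift [0.002  0.002  0.0049]
```

```bash
python3 -m creep '[[0,0,0.0009,0],[0,0,0.0009,0],[0,0,0.0009,0],[0,0,0.0009,0],[0,0,0.0009,0],[0,0,0,0],[0,0,0,0],[0,0,0,0]]' >/dev/null;  python3 g.py 0.570 -0.144 0.012
```

```text
t 21.1 pos [ 0.5723 -0.1463  0.0124] F [ 1.2 -0.2  0.2] M [-0.06 -0.05 -0.01] open 0.0532 q6 -1.96 yheading 87.0 tilt [-0.0081 -0.0012 -1.    ]
toolshift [0.0024 0.0021 0.0004]
```

```bash
python3 -m creep '[[0,0,0.0006,0],[0,0,0.0006,0],[0,0,0.0006,0],[0,0,0.0006,0],[0,0,0,0],[0,0,0,0],[0,0,0,0],[0,0,0,0]]' >/dev/null;  python3 g.py 0.570 -0.144 0.008
```

```text
t 21.9 pos [ 0.5723 -0.1463  0.0098] F [-0.1 -0.4 -1.3] M [-0.01  0.02 -0.04] open 0.0534 q6 -1.96 yheading 87.0 tilt [-0.0079 -0.0013 -1.    ]
toolshift [0.0024 0.0022 0.0019]
```

```bash
python3 -m creep '[[0,0,0.0005,0],[0,0,0.0005,0],[0,0,0.0005,0],[0,0,0.0005,0],[0,0,0,0],[0,0,0,0],[0,0,0,0],[0,0,0,0]]' >/dev/null;  python3 g.py 0.570 -0.144 0.008
```

```text
t 22.7 pos [ 0.5724 -0.1463  0.008 ] F [0.6 1.1 0.4] M [-0.    0.08  0.03] open 0.0533 q6 -1.96 yheading 87.0 tilt [-0.0077 -0.0014 -1.    ]
toolshift [0.0025 0.0022 0.    ]
```

```bash
python3 -m creep '[[0,0,0.0004,0],[0,0,0.0004,0],[0,0,0.0004,0],[0,0,0,0],[0,0,0,0],[0,0,0,0],[0,0,0,0],[0,0,0,0]]' >/dev/null;  python3 g.py 0.570 -0.144 0.008
```

```text
t 23.5 pos [ 0.5725 -0.1464  0.008 ] F [-0.3 -0.   1.8] M [ 0.07  0.16 -0.01] open 0.0532 q6 -1.96 yheading 87.0 tilt [-0.0079 -0.0015 -1.    ]
toolshift [ 0.0026  0.0023 -0.    ]
```

Contact at TCP z = 0.008, as predicted. Release.

```bash
python3 -m creep '[[0,0,0.0003,0],[0,0,0,0],[0,0,0,0],[0,0,0,0],[0,0,0,0],[0,0,0,0],[0,0,0,0],[0,0,0,0]]' - 20 >/dev/null; python3 g.py; python3 -m creep '[[0,0,0,0],[0,0,0,0],[0,0,0,0],[0,0,0,0],[0,0,0,0],[0,0,0,0],[0,0,0,0],[0,0,0,0]]' 0 20 >/dev/null;  python3 g.py
```

```text
t 24.3 pos [ 0.5725 -0.1464  0.008 ] F [-2.1  1.2  2.7] M [ 0.11  0.14 -0.06] open 0.0532 q6 -1.96 yheading 87.0 tilt [-0.0079 -0.0015 -1.    ]
t 25.1 pos [ 0.5725 -0.1464  0.007 ] F [-0.3  0.3 -0.4] M [-0.02 -0.04  0.04] open 0.0852 q6 -1.96 yheading 87.0 tilt [-0.0078 -0.0015 -1.    ]
```

```bash
python3 -m creep '[[0,0,-0.01,0],[0,0,-0.02,0],[0,0,-0.03,0],[0,0,-0.04,0],[0,0,-0.04,0],[0,0,-0.04,0],[0,0,0,0],[0,0,0,0]]' >/dev/null; python3 -m creep '[[0.03,0,-0.02,0],[0.04,0,0,0],[0.04,0,0,0],[0.04,0,0,0],[0.04,0,0,0],[0.03,0,0,0],[0,0,0,0],[0,0,0,0]]' >/dev/null;  python3 g.py
python3 - <<'E'
from h import *
a=imaging.snapshot("side"); b=imaging.snapshot("top"); cv2.imwrite("pics/endside.png",a); cv2.imwrite("pics/endtop.png",b)
cv2.imwrite("pics/end.png",np.hstack([cv2.resize(a[130:370,180:440],(400,369)),cv2.resize(b[110:350,200:460],(400,369))]))
E
```

```text
t 26.7 pos [ 0.3434 -0.1311  0.2132] F [-0.5 -0.4  0.2] M [-0.   -0.03  0.04] open 0.0854 q6 -2.2 yheading 87.1 tilt [-0.0159  0.0037 -0.9999]
```

View pics/end.png

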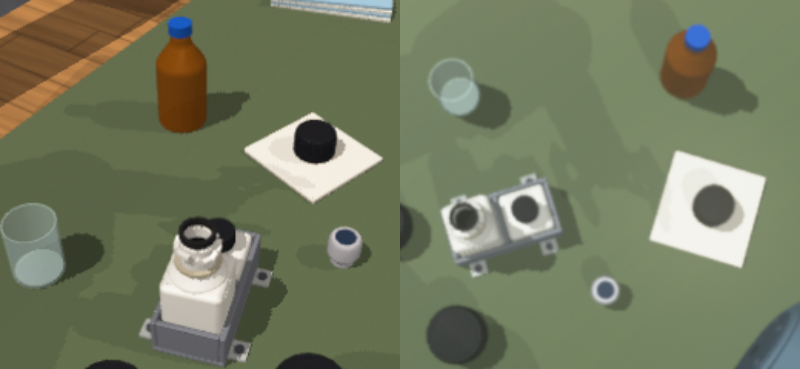

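The cap stands rim down near the middle of the tile (top crop 713,207). The bottle is seated in its well with its neck open (465,217), and the bystanders are where they were. Handing in.

```bash
python3 -c "
from cell import bot
print(bot.finish_job())"
```

```text
the job is handed in; nothing more can be done
None
```

The cap is off and standing rim down, wholly on the white tile. I handed the job in at about 27 s, under the 54 s limit.

- **Removal:** I gripped the tall bottle's cap at 68 N a finger. It broke loose after about 30° of anticlockwise turn. Light pulls, nominally 2–3 N, found the release gap at about 78°, where it came away with no load. One pull read 3.2 N, slightly over your 3 N.
- **Placing:** The cap touched down on the tile at about 2–3 N. I then released it and moved the arm clear.
- **Last checks:** The final side and top pictures show the cap well inside the tile's edges and the bottle still down in its well. I saw no change by eye in the squat bottle, amber bottle, beaker, eyepiece or loose caps; I did not measure them. The robot is touching nothing.
- **Disagreement:** Camera heights read about 4–5 mm lower than the text gave for both the cap and the tile. I used the text's heights; the tile contact, felt at the predicted height, agreed with them.

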